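# Free the empty core from the paper dispenser

### The job

The paper dispenser's roll is used up. Take the forked wedge from its holder, feel for the spring bar, push the wedge fully home over it between the cheek and the collar so that the bar is drawn aside, and leave it standing there by itself. Then lift the freed empty core out and lay it down flat inside the wooden tray, leaving the wedge in place for the next roll and the things around undisturbed.

Things in the scene. Friction and masses are not known exactly. Their poses are not given: they have to be found in the camera images.
- dispenser: fixed paper dispenser (mm): dark wood base 150 (x) x 190 (y) x 12; origin centre of underside, z up. Grey upright cheeks 56 wide (x), 8 thick, inner faces at y = 67 and -67. The +y cheek (top z 104) carries the spring bar; the -y cheek (top z 122) has an open-topped slot 14 wide, bottom at z 75, for the core's stub axle. A tear-off bar stands at x = -66, up to z 48
- seat (a point): fixed point of the dispenser: x 0, y 0, z 80, where the core's middle rests before it is lifted out. The core's axis there runs along the dispenser's y. A black V saddle (dispenser y 22 to 40) carries the core's +y end from below, whether or not the bar is drawn
- spring_bar (a joint): bar drawn outwards along dispenser +y (m): 0 at rest, stop 0.020, core free from 0.012. Spring 2.5 N plus 250 N/m. Steel bar 9 x 9 mm square along y at z 80; its bushing sits stiffly anywhere in a level slot of the cheek, bar axis at x -10 to 10: not reported, find it by feel or sight. On it a disc collar, 26 diameter, 6 thick, face at y 81 at rest: 6 gap to the cheek's face (y 75); end at y 107
- core: loose cardboard tube, 42 in diameter, 131 long, about 0.08 kg; origin at its middle, axis along its y, 1.5 play to the cheeks. Its +y end is a black block 36 (x) x 22.5 (y) x 36 (z) with an oblong hole 31 (x) x 11.5 (z), in which the resting spring bar's tip sits 10 deep, so that the core cannot be lifted out; stub axle 10 in diameter, 11 long at the -y end. Once freed, lift it straight up, level
- fork: loose forked wedge, 0.23 kg, upright in its holder, z up; origin mid-thickness on the underside of its steel guard (48 x, 20 y, 12 high). Wooden handle above, 26 (x) x 20 (y), z 12 to 76: grip it across y. Two steel tines hang below, 8 wide, 70 long, slot of 13 between them (x -6.5 to 6.5). Fully home the guard sits on the bar: origin at dispenser z 84.5
- tips (a point): point of the wedge between its tine tips (fork x 0, y -8.5, z -70). Tines are 20 thick (y -10 to 10) over the top 20, then taper evenly to 3 at the tips (y -10 to -7): -y face flat and upright, +y face sloping. In use fork and dispenser axes point the same way: flat face to the cheek, slope to the collar, slot over the bar. Pushing home takes 5 to 12 N, draws the bar 14; then it stays put
- holder: fixed wooden pocket for the wedge, foot 70 x 60, 78 high, origin centre of the underside; inner width 36 (x) by 28 (y). The guard rests on the rim: lift the wedge straight up by more than 75 to free it. Wedge and holder stand at the same yaw
- tray: fixed open wooden tray 130 (x) x 190 (y) x 30 high, walls and floor 6 thick, origin centre of the underside
- tape: bystander: roll of tape lying flat, 96 x 95 x 25
- bell: bystander: desk bell 84 in diameter, 58 high
- spare_candle: bystander: tea light 38 in diameter, 15 high
- notebook: bystander: brown notebook lying flat, 140 x 88 x 13

How it is judged (in metres and radians):
On the way:
1. the wedge stands fully home by itself, the spring bar is drawn, the core still in its place (value of joint spring_bar above 0.0125 m and z of fork in the frame of dispenser below 0.09 m and distance between core and seat below 0.012 m and contact force between fork and the fingers below 0.2 N and x of fork in the frame of dispenser between -0.015 and 0.015 m and y of fork in the frame of dispenser between 0.078 and 0.095 m), for 0.2 s.
At the end, for the whole second after the job is handed in: wedge upright (0.2 rad) and home over the bar (origin under 90 mm above the dispenser's underside, x within 15, y 78 to 95 mm of it), bar drawn over 12.5 mm; core at rest on the tray's floor (middle within 50 mm in x, 70 in y of the tray's centre, under 35 above its underside) (value of joint spring_bar above 0.0125 m and z of fork in the frame of dispenser below 0.09 m and angle between fork's own z axis and vertical below 0.2 rad and x of core in the frame of tray between -0.05 and 0.05 m and y of core in the frame of tray between -0.07 and 0.07 m and z of core in the frame of tray below 0.035 m and linear speed of core below 0.05 m/s and x of fork in the frame of dispenser between -0.015 and 0.015 m and y of fork in the frame of dispenser between 0.078 and 0.095 m); the robot touches nothing.
It fails at once if a bystander (tape, bell, tea light, notebook) is moved by more than 30 mm (distance of any of tape, bell, spare_candle, notebook from where it was at the start of the episode above 0.03 m).
It also fails if it takes over 67 s, if anything falls off the work surface, if the arm or the gripper's body presses on something with over 40 N, if the wrist force passes 120 N, or if a joint passes its speed limit or range.

### The arm

A 6-joint arm with a two-finger parallel gripper is mounted at the origin on a cart in front of the work surface, level with it; the furniture and walls round the work are solid. World frame = base frame: x ahead of the robot, y to its left, z up, the work surface at z = 0. Lengths are in m, angles in degrees, forces in N, time in s.
With the tool pointing down it reaches from about 0.325 to 0.775 m from the base axis. Payload 5.5 kg.
Tool frame: the origin (TCP) lies at the centre of the arm's flange, where the gripper is bolted on; the fingertips stand 182 mm ahead of it and the grasp point (between the pads) lies 163 mm ahead of it; z points along the fingers, y is the direction in which the jaws open and shut (so a half turn about z gives the same grasp; the last joint's range is limited). The gripper opens to 88 mm and grips with 3 to 60 N. Pads are 20 mm wide; open, the fingers measure 115 mm over their backs; the gripper's body (75 mm by 178 mm) begins 61 mm behind the grasp point.
Start: joints at [-3.249, 5.22, 70.514, -0, 104.267, -3.249], TCP at [0.6, -0, 0.405] pointing down, gripper open.
Joint ranges: [-164.24, 164.24], [-49.07, 125.15], [9.68, 141.18], [-86.29, 266.29], [3.28, 154.24], [-151.56, 151.56]. Speed limits (degrees/s): [147.25, 147.25, 172.46, 180, 180, 180].

### API

Orientations are given as [roll, pitch, yaw] about the fixed x, y, z axes, in that order (R = Rz(yaw) Ry(pitch) Rx(roll)).
In Python, from station import r gives the robot as it stands. The module is installed in compiled form; this text tells all that it offers. Calls block until the motion is done:
- r.reach(position, orientation): joint-space move of the TCP to a pose.
- r.servo_line(position, rotation=None, speed=0.15): straight line of the TCP; rotation=None keeps the orientation; speed is the mean speed in m/s.
- r.move_joints(angles): joint-space move.
- r.let_go() and r.grab(squeeze=None): open the fingers fully, or close them until they stop; squeeze is the grip in N (None keeps the last).
- r.wait(seconds).
- r.inverse_kinematics(position, orientation): joint angles nearest the present ones, or None.
- r.sense(): the state.
- r.snapshot(name): name is "scene" or "side" or "wrist"; returns a dict with "frame" (400x640x3 uint8, red, green, blue), "fx", "fy", "cx", "cy" (pixels), "R" (3x3) and "t" (3): a world point X has camera coordinates R X + t. Camera axes: x right, y down, z forward; pixel columns grow to the right and rows downward; lengths in m; the calibration is good to about 2 mm. The wrist camera is an equidistant fisheye: a pixel r from the principal point sees the ray r / f radians off the axis. A picture is of the moment at which its call begins. There is no depth.
A pose or a line that the arm cannot do raises r.IKError and nothing moves.
- r.hand_in(): hands the job in, once; it reports no verdict.
The state is a dict: "clock": time; "joints": joint angles; "joint_vel": joint speeds; "joint_torque": joint torques, N m; "tcp_pos": TCP position; "orientation": TCP orientation; "contact_force": force on the tool from outside, world axes, zero at the start; "torque": the same for the moment, N m; "opening": finger opening in m.
Only numpy, scipy, OpenCV 4.12 (cv2) and the standard library are available. Lean on these libraries where they do the work, as an engineer would, in place of code of your own. Each camera call takes 0.05 s, during which the arm holds its last target. There are 200 camera calls.

## Working session

There is one attempt and no reset: what is moved stays moved. The work goes in short steps, each a Python script; the robot and the scene stay as the last script left them, time stands still between calls to the robot, and variables do not carry over. Pictures are saved under pics/ and viewed, about 8 in all and at most 12, crops included, and the job is handed in when it is done.

```bash
mkdir -p pics; cat > h.py <<'E'
import numpy as np, cv2
from station import r
def snap(n,f):
    s=r.snapshot(n); cv2.imwrite(f'pics/{f}.png',cv2.cvtColor(s['frame'],cv2.COLOR_RGB2BGR)); np.savez(f'pics/{f}.npz',**s); return s
def ray(s,u,v,fish=False):
    x=(u-s['cx'])/s['fx']; y=(v-s['cy'])/s['fy']
    if fish:
        t=np.hypot(x,y); d=np.array([x/t*np.sin(t),y/t*np.sin(t),np.cos(t)]) if t>1e-9 else np.array([0,0,1.])
    else: d=np.array([x,y,1.])
    R=np.array(s['R']); return -R.T@np.array(s['t']), R.T@(d/np.linalg.norm(d))
def onz(s,u,v,z,fish=False):
    o,d=ray(s,u,v,fish); return o+d*(z-o[2])/d[2]
def proj(s,X,fish=False):
    c=np.array(s['R'])@np.array(X)+np.array(s['t'])
    if fish:
        n=np.hypot(c[0],c[1]); t=np.arctan2(n,c[2]); return s['cx']+s['fx']*t*c[0]/n, s['cy']+s['fy']*t*c[1]/n
    return s['cx']+s['fx']*c[0]/c[2], s['cy']+s['fy']*c[1]/c[2]
E
python3 - <<'E'
from h import *
for n in("scene","side","wrist"):
    s=snap(n,n+"0"); o,d=ray(s,s['cx']+.01,s['cy'],n=="wrist"); print(n,s['fx'],s['cx'],s['cy'],o.round(3),d.round(3))
print(r.sense())
E
```

```text
scene 429.1949965268834 318.11836339582703 199.5946123465001 [-0.405  0.713  0.92 ] [ 0.632 -0.521 -0.574]
side 378.13096872725146 329.4105547733749 202.75867496995957 [0.206 0.972 0.526] [ 0.279 -0.875 -0.396]
wrist 309.70691628693146 321.7432867846446 202.26303477052065 [0.6   0.08  0.383] [-0.001 -0.291 -0.957]
{'clock': 0.15, 'joints': array([-3.24818732e+00,  5.25360614e+00,  7.05645447e+01, -1.84594848e-03,
        1.04265251e+02, -3.24845026e+00]), 'joint_vel': array([ 0.12516747, -0.14898825, -0.17265888,  0.08566027, -0.01059303,
        0.08242609]), 'joint_torque': array([ 1.35033202e-03, -4.47044814e+01, -4.06907630e+01,  6.99103042e-02,
        2.74600578e-02, -1.16549641e-04]), 'tcp_pos': array([ 6.00056113e-01, -5.13359282e-06,  4.03776813e-01]), 'orientation': array([-1.79916631e+02, -2.93920274e-03,  8.99998072e+01]), 'contact_force': array([ 0.3902675 , -0.56293152, -0.43579111]), 'torque': array([-0.00371321,  0.00508837,  0.00718412]), 'opening': 0.0883289245153435}
```

View pics/scene0.png

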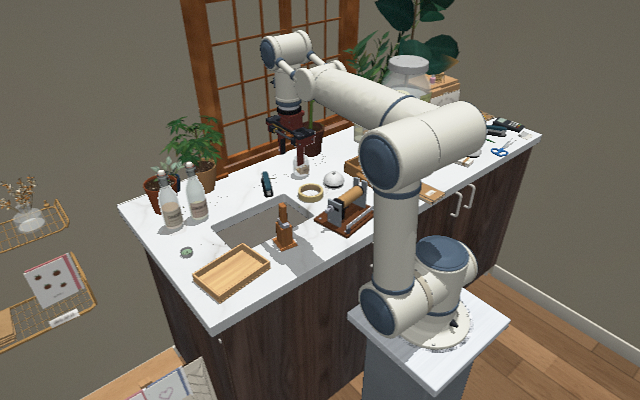

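View pics/side0.png

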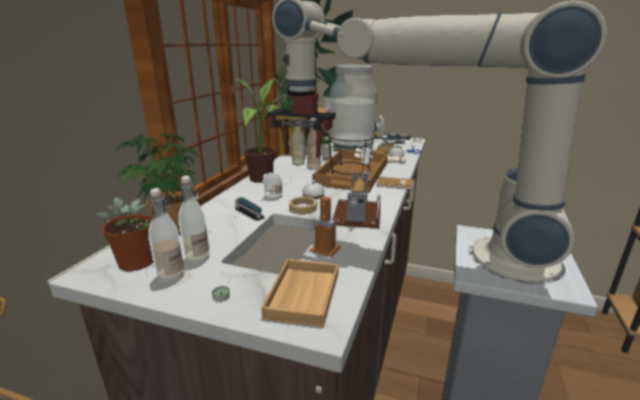

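View pics/wrist0.png

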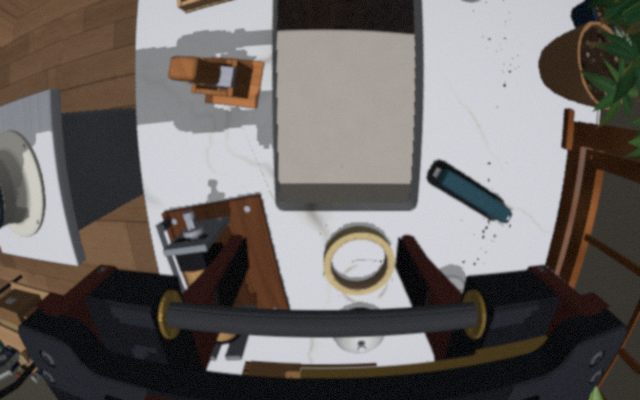

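The wrist view shows the holder with the fork at about (215,85) and the dispenser at (210,260), partly behind a finger. The tape is at (360,260) and the bell at (358,335). The scene view shows the tray at (232,272) and the tea light at (187,252).

```bash
python3 - <<'E'
from h import *
L=lambda f:dict(np.load(f'pics/{f}.npz'))
w,sc,si=L('wrist0'),L('scene0'),L('side0')
for n,u,v,z in [('hold foot corner',262,62,.012),('hold foot c2',258,107,.012),('base c1',165,213,.012),('base c2',260,195,.012),('base c3',290,308,.012),('tape',360,260,.02)]: print(n,onz(w,u,v,z,True).round(3))
for p in [(193,275),(237,247),(270,265),(222,298)]: print('tray sc',onz(sc,*p,.03).round(3))
for p in [(280,261),(339,265),(327,322),(265,315)]: print('tray si',onz(si,*p,.03).round(3))
for p in [(325,198)]: print('fork top side',onz(si,*p,.154).round(3))
print('fork top sc',onz(sc,283,206,.154).round(3), 'candle',onz(sc,187,252,.015).round(3),onz(si,221,293,.015).round(3))
E
```

```text
hold foot corner [0.529 0.141 0.012]
hold foot c2 [0.523 0.086 0.012]
base c1 [ 0.382 -0.049  0.012]
base c2 [ 0.522 -0.024  0.012]
base c3 [ 0.553 -0.196  0.012]
tape [ 0.65  -0.111  0.02 ]
tray sc [0.516 0.425 0.03 ]
tray sc [0.54  0.264 0.03 ]
tray sc [0.407 0.231 0.03 ]
tray sc [0.384 0.405 0.03 ]
tray si [0.559 0.256 0.03 ]
tray si [0.418 0.227 0.03 ]
tray si [0.383 0.426 0.03 ]
tray si [0.504 0.445 0.03 ]
fork top side [0.488 0.124 0.154]
fork top sc [0.481 0.122 0.154] candle [0.636 0.389 0.015] [0.637 0.395 0.015]
```

```bash
python3 - <<'E'
from h import *
r.reach([0.475,0.01,0.40],[180,0,90]); r.wait(.2)
s=snap('wrist','w1'); print(r.sense()['clock'],r.sense()['tcp_pos'])
im=cv2.imread('pics/w1.png'); cv2.imwrite('pics/w1c.png',cv2.resize(im[0:330,150:490],None,fx=2.3,fy=1.8,interpolation=cv2.INTER_CUBIC))
E
```

```text
0.9667 [0.47590422 0.00988519 0.39957789]
```

View pics/w1c.png

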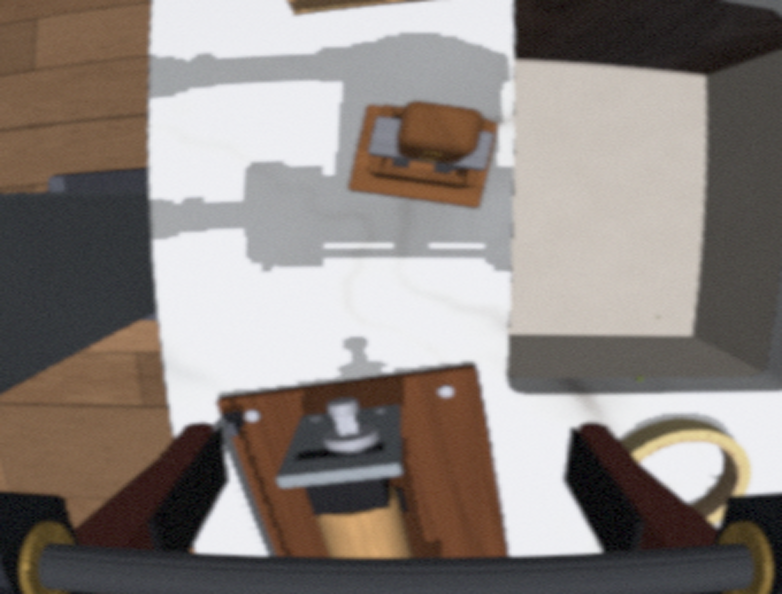

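The crop shows the handle top at about (438,125), the guard at (430,145) and the foot corners. It also shows the cheek top strip from (278,480) to (403,468), with the bar end at (343,405) and the collar at (352,440).

```bash
python3 - <<'E'
from h import *
w=dict(np.load('pics/w1.npz'))
P=lambda U,V,z:onz(w,150+U/2.3,V/1.8,z,True)
foot=np.array([P(*p,.010)[:2] for p in [(368,105),(497,120),(481,207),(349,189)]]);print('foot',foot.round(3).tolist(),foot.mean(0))
for n,p in dict(TL=foot[1]-foot[0],B=foot[2]-foot[3]).items(): print(np.linalg.norm(p),np.degrees(np.arctan2(p[1],p[0])))
p=foot[0]-foot[3];print(np.linalg.norm(p),np.degrees(np.arctan2(-p[0],p[1])))
h=np.array([P(*q,.154)[:2] for q in [(402,103),(476,108),(478,150),(400,146)]]);print('handle',h.round(3).tolist(),h.mean(0))
g=np.array([P(*q,.09)[:2] for q in [(372,152),(490,168)]]);print('guard -y edge',g.round(3).tolist(),np.degrees(np.arctan2(*(g[1]-g[0])[::-1])),np.linalg.norm(g[1]-g[0]))
b=np.array([P(*q,.012)[:2] for q in [(220,397),(475,365)]]);d=b[1]-b[0];print('base +y edge',b.round(4).tolist(),np.linalg.norm(d),np.degrees(np.arctan2(d[1],d[0])))
c=np.array([P(*q,.104)[:2] for q in [(279,475),(403,462)]]);d2=c[1]-c[0];print('cheek outer/upper edge top',c.round(4).tolist(),np.linalg.norm(d2),np.degrees(np.arctan2(d2[1],d2[0])))
print('bar end top',P(343,402,.0845),P(330,402,.0845),P(357,402,.0845)); print('collar', P(325,440,.08),P(380,440,.08))
for a in (9,8,7,6):
  A=np.radians(a);ex=np.array([np.cos(A),np.sin(A)]);ey=np.array([-ex[1],ex[0]])
  print(a,'from base',b.mean(0)-.095*ey,'from cheek',c.mean(0)-.075*ey)
E
```

```text
foot [[0.462, 0.153], [0.528, 0.143], [0.52, 0.085], [0.452, 0.096]] [0.49072872 0.11931752]
0.0663582768404921 -7.926180725895953
0.06862964190705963 -9.698618724640005
0.05697371588498363 -9.87786044027286
handle [[0.478, 0.129], [0.501, 0.127], [0.502, 0.11], [0.478, 0.111]] [0.48962682 0.11913636]
guard -y edge [[0.467, 0.114], [0.514, 0.106]] -9.355345117145745 0.047810117795400404
base +y edge [[0.3779, -0.047], [0.5193, -0.0229]] 0.14341205384191827 9.637390791917738
cheek outer/upper edge top [[0.425, -0.0595], [0.4794, -0.0507]] 0.05518440716546862 9.184497722190242
bar end top [ 0.45296863 -0.0226574   0.0845    ] [ 0.44718279 -0.02268143  0.0845    ] [ 0.459182   -0.02263729  0.0845    ]
collar [ 0.44363942 -0.04847718  0.08      ] [ 0.46908678 -0.04832109  0.08      ]
9 from base [ 0.46344924 -0.12878191] from cheek [ 0.46394112 -0.12914724]
8 from base [ 0.46180941 -0.12902699] from cheek [ 0.46264652 -0.12934072]
7 from base [ 0.46016555 -0.1292434 ] from cheek [ 0.46134873 -0.12951157]
6 from base [ 0.45851817 -0.1294311 ] from cheek [ 0.46004817 -0.12965975]
```

```bash
python3 - <<'E'
from h import *
G=.163; Y=-9.4; x,y=.490,.1187; z=.078+.055+G
r.reach([x,y,z+.08],[180,0,Y])
print(r.sense()['joints'].round(0))
r.servo_line([x,y,z],speed=.15); r.grab(40); print(r.sense()['opening'],r.sense()['contact_force'])
r.servo_line([x,y,z+.13],speed=.2); r.wait(.2)
S=r.sense(); print(S['opening'],S['contact_force'],S['tcp_pos'],S['orientation'],S['clock'])
snap('side','s2');snap('wrist','w2')
a=cv2.imread('pics/s2.png')[110:260,240:400]; b=cv2.imread('pics/w2.png')
cv2.imwrite('pics/c2.png',np.hstack([cv2.resize(a,(427,400),interpolation=cv2.INTER_CUBIC),b[:,120:490]]))
E
```

```text
[ 10. -10.  88.  -0. 102. 109.]
0.019870877893122543 [-0.50295055  0.51347086 -0.57290426]
0.01988969338134843 [-0.48395094 -0.04013425 -2.56547929] [0.49002473 0.1186825  0.42421257] [ 1.79943675e+02  1.60219848e-01 -9.40134569e+00] 5.4083
```

View pics/c2.png

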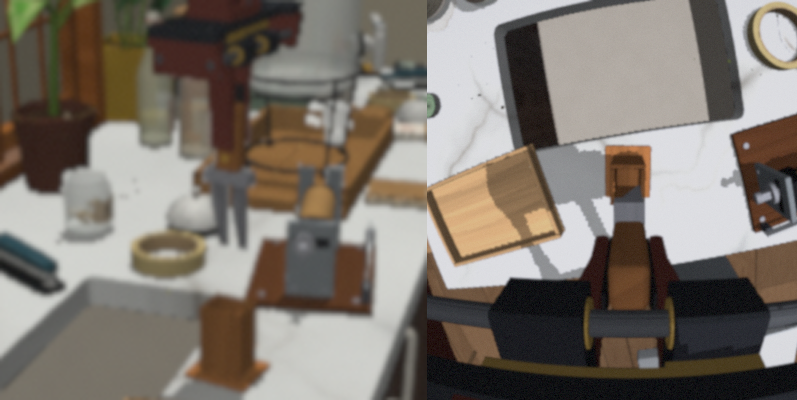

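The side view shows both tines frontally, so the taper side is not visible. I'll turn the wedge 90° to show its profile to the side camera.

```bash
python3 - <<'E'
from h import *
r.reach([.49,.15,.44],[180,0,80.6]); r.wait(.2)
s=snap('side','s3'); p=proj(s,[.49,.15,.44-.163-.055-.03]); print(p, r.sense()['clock'])
u,v=map(int,p); a=cv2.imread('pics/s3.png')[v-60:v+60,u-60:u+60]
cv2.imwrite('pics/c3.png',cv2.resize(a,(480,480),interpolation=cv2.INTER_CUBIC))
E
```

```text
(np.float64(320.9785134276817), np.float64(187.50818458945096)) 7.1083
```

View pics/c3.png

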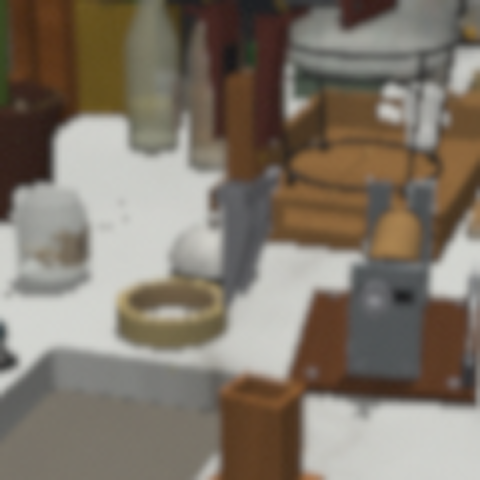

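The left edge is upright and the right one slopes, so the wedge has the same sense as the holder. The collar at (375,293) sits left of the dark slot at (405,295), so the bar is on the +x side, in line with the measured +6 mm. Next I'll hover over the gap and take one close look.

```bash
cat >> h.py <<'E'
A=np.radians(9.4); D=np.array([.4640,-.1290]); H=.055+.163
ex=np.array([np.cos(A),np.sin(A)]); ey=np.array([-ex[1],ex[0]])
def W(x,y,z): return [*(D+x*ex+y*ey),z]      # dispenser -> world
def T(x,y,z): return W(x,y,z+H)              # TCP for the fork origin at dispenser x,y,z
def loc(p): q=np.array(p[:2])-D; return np.array([q@ex,q@ey,p[2]-H])
def frc():
    f=np.mean([(r.wait(.02),r.sense()['contact_force'])[1] for _ in range(4)],0); return np.array([f[:2]@ex,f[:2]@ey,f[2]])
E
python3 - <<'E'
from h import *
r.reach(T(.006,.092,.20),[180,0,9.4]); r.servo_line(T(.006,.092,.182),speed=.1); r.wait(.3)
print(loc(r.sense()['tcp_pos']),frc(),r.sense()['clock'])
s=snap('wrist','w4')
for n,p in dict(barend=(.006,.107,.0845),collar=(.006,.081,.093),cheekL=(-.028,.075,.104),cheekR=(.028,.075,.104),tip1=(.0165,.0835,.112),tip2=(-.0045,.0835,.112)).items(): print(n,np.round(proj(s,W(*p),True)))
u,v=map(int,proj(s,W(.006,.085,.1),True)); print(u,v)
v0=max(v-70,0);u0=u-75; print(u0,v0)
cv2.imwrite('pics/c4.png',cv2.resize(cv2.imread('pics/w4.png')[v0:v0+110,u0:u0+150],None,fx=5,fy=5,interpolation=cv2.INTER_CUBIC))
E
```

```text
[0.0060806  0.09211809 0.18249548] [-0.00865882  0.01802709 -2.4327061 ] 8.6417
barend [306. 193.]
collar [332. 196.]
cheekL [339. 233.]
cheekR [340. 176.]
tip1 [330. 190.]
tip2 [330. 212.]
328 197
253 127
```

View pics/c4.png

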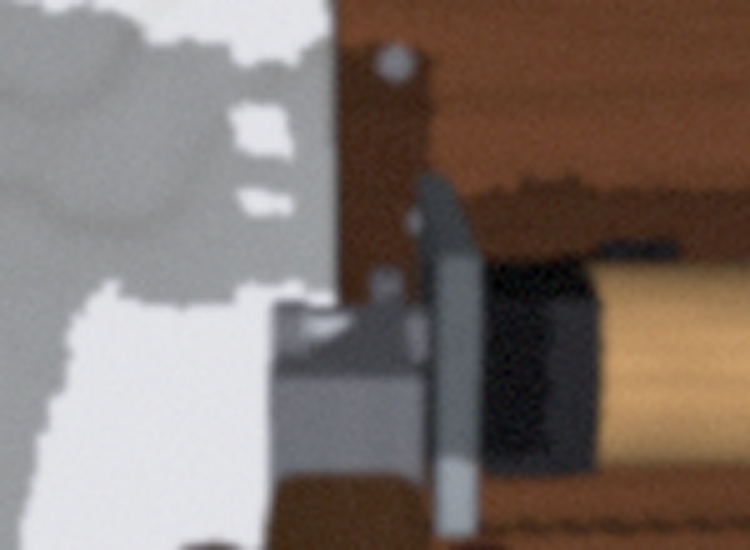

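The cheek corner appears where predicted, to within about 1 px, but the guard hides the bar. I'll go by feel: first the cheek face with the tips above the collar, then down.

```bash
python3 - <<'E'
from h import *
r.servo_line(T(.006,.092,.169),speed=.05); r.wait(.2); f0=frc(); print(f0)
y=.092
while y>.080:
    y-=.0006; r.servo_line(T(.006,y,.169),speed=.02); f=frc()-f0
    if abs(f[1])>1.2: break
print('contact y',y,loc(r.sense()['tcp_pos']),f,r.sense()['clock'])
E
```

```text
[-0.03053174 -0.30658093 -2.48392646]
contact y 0.08419999999999996 [0.00600151 0.08444812 0.16900751] [0.08444028 3.55781133 1.09664626] 13.4833
```

```bash
python3 - <<'E'
from h import *
y=.0853
r.servo_line(T(.006,y,.169),speed=.03); r.wait(.1); f0=frc(); print(f0)
z=.169
for z in np.arange(.164,.1459,-.0018):
    r.servo_line(T(.006,y,z),speed=.03); f=frc()-f0; print(round(z-.07,4),f.round(2),(loc(r.sense()['tcp_pos'])-[0,0,z]).round(4))
    if f[2]>5: break
print(r.sense()['clock'])
E
```

```text
[-0.05931944  0.02718897 -2.15786536]
0.094 [-0.13 -0.01  0.14] [ 0.006   0.0853 -0.0002]
0.0922 [-0.55 -0.42 -0.27] [ 0.006   0.0853 -0.    ]
0.0904 [-0.05  0.27 -0.38] [ 0.006   0.0853 -0.0001]
0.0886 [-0.06  0.02  0.03] [ 0.006   0.0853 -0.0001]
0.0868 [ 0.32 -0.06 -0.43] [ 0.006   0.0853 -0.0001]
0.085 [-0.01 -0.17 -0.12] [ 0.006   0.0853 -0.0001]
0.0832 [-0.51 -0.61 -0.16] [ 0.006   0.0853 -0.    ]
0.0814 [ 0.46 -1.34  0.11] [ 0.006   0.0852 -0.    ]
0.0796 [-0.16 -2.3   0.95] [0.006  0.0852 0.0001]
0.0778 [ 0.06 -2.87  1.23] [ 0.006   0.0852 -0.    ]
0.076 [-0.37 -3.33  1.11] [ 0.006   0.0853 -0.0002]
17.45
```

The tips are below the bar's top with only the collar's spring force (about 3 N), so the slot straddles the bar. Next I'll centre it in x by feel.

```bash
python3 - <<'E'
from h import *
y,z=.0853,.146; f0=frc(); lim=[]
for s in(1,-1):
    for k in range(1,9):
        x=.006+s*k*.0006; r.servo_line(T(x,y,z),speed=.02); f=frc()-f0
        if abs(f[0])>1.8: break
    print(x,f.round(2)); lim.append(x); r.servo_line(T(.006,y,z),speed=.02)
c=np.mean(lim); print('centre',c,r.sense()['clock'])
E
```

```text
0.0072 [-2.27 -0.46 -0.06]
0.0030000000000000005 [ 2.17 -0.2   0.34]
centre 0.0051 20.2833
```

```bash
python3 - <<'E'
from h import *
x,y=.0051,.0853; r.servo_line(T(x,y,.146),speed=.03)
for z in list(np.arange(.136,.0899,-.008))+[.088,.0865,.0855,.0848,.0842,.0836,.083]:
    r.servo_line(T(x,y,z),speed=.05); f=frc(); L=loc(r.sense()['tcp_pos']); print(round(z,4),f.round(1),L.round(4))
    if f[2]>18 and z<.088 or f[2]>30: break
print(r.sense()['clock'],r.sense()['opening'])
E
```

```text
0.136 [ 0.7 -3.7 -2.9] [0.0051 0.0853 0.1353]
0.128 [ 0.7 -4.1 -3.1] [0.0051 0.0852 0.1275]
0.12 [ 0.7 -4.5 -2.4] [0.0051 0.0852 0.1193]
0.112 [ 1.  -5.6 -2.3] [0.0051 0.0851 0.1109]
0.104 [ 1.7 -6.2 -3.7] [0.0051 0.0851 0.1022]
0.096 [ 1.3 -6.  -3.8] [0.005  0.0851 0.094 ]
0.088 [ 1.5 -6.  -4.8] [0.005  0.0852 0.086 ]
0.0865 [ 0.9 -6.3 -2. ] [0.005  0.0851 0.085 ]
0.0855 [ 0.1 -6.2 -0.4] [0.005  0.0851 0.0844]
0.0848 [-0.9 -5.6  2.3] [0.0049 0.0851 0.0843]
0.0842 [-2.  -5.1  4.9] [0.0049 0.0852 0.0842]
0.0836 [-3.  -4.7  7.6] [0.0048 0.0852 0.0842]
0.083 [-3.9 -4.6  9.5] [0.0048 0.0852 0.0842]
25.1 0.01977471283105304
```

```bash
python3 - <<'E'
from h import *
r.servo_line(T(.005,.0850,.0845),speed=.02); r.let_go(); r.wait(.4); print(frc(),r.sense()['opening'])
r.servo_line(T(.005,.085,.20),speed=.2); 
r.reach(W(0,-.005,.40),[180,0,99.4]); r.wait(.2); print(r.sense()['clock'],r.sense()['joints'].round(0))
a=snap('wrist','w5'); b=snap('side','s5')
u,v=map(int,proj(b,W(0,.085,.09)))
cv2.imwrite('pics/c5.png',np.hstack([cv2.imread('pics/w5.png')[:,150:490],cv2.resize(cv2.imread('pics/s5.png')[v-50:v+50,u-50:u+50],(400,400),interpolation=cv2.INTER_CUBIC)]))
E
```

```text
[-0.18076546 -0.31617123 -0.18963471] 0.08764094132313666
29.4167 [-20. -13.  88.   0. 105. -29.]
```

View pics/c5.png

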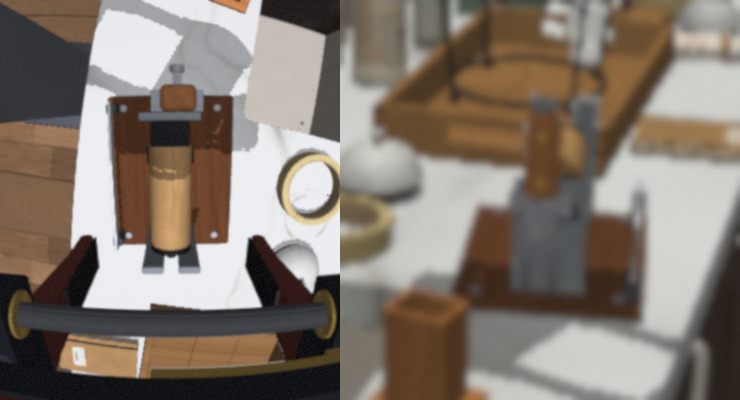

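The wedge stands home and upright on the bar, and the core is still seated. Now the core. Inside the tray the open fingers (115 mm) would barely fit, so I'll release just above the rim.

```bash
python3 - <<'E'
from h import *
w=dict(np.load('pics/w2.npz'))
for U,V in [(527,147),(563,235),(455,265)]: print('tray w2',onz(w,U-427+120,V,.03,True).round(3))
g=.089+.163
r.reach(W(0,-.006,g+.07),[180,0,99.4]); r.servo_line(W(0,-.006,g),speed=.12); print(frc())
r.grab(20); r.wait(.2); print(r.sense()['opening'],frc())
r.servo_line(W(0,-.006,g+.03),speed=.06); print(frc(),r.sense()['opening'])
r.servo_line(W(0,-.006,g+.20),speed=.2); r.wait(.2); print(frc(),r.sense()['opening'],r.sense()['clock'])
snap('side','s6');snap('scene','c6')
cv2.imwrite('pics/v6.png',cv2.resize(cv2.imread('pics/s6.png')[80:340,220:420],None,fx=2.3,fy=2.3,interpolation=cv2.INTER_CUBIC))
E
```

```text
tray w2 [0.548 0.237 0.03 ]
tray w2 [0.425 0.217 0.03 ]
tray w2 [0.4   0.405 0.03 ]
[ 0.13040121 -0.01245319  0.02963591]
0.04176896228958293 [-5.50620664 -0.05498283  2.55367579]
[-1.26923696 -0.4683282   0.01580889] 0.0413669327332667
[-0.08222422 -0.1260953  -0.89616602] 0.04136203457842332 33.7583
```

View pics/v6.png

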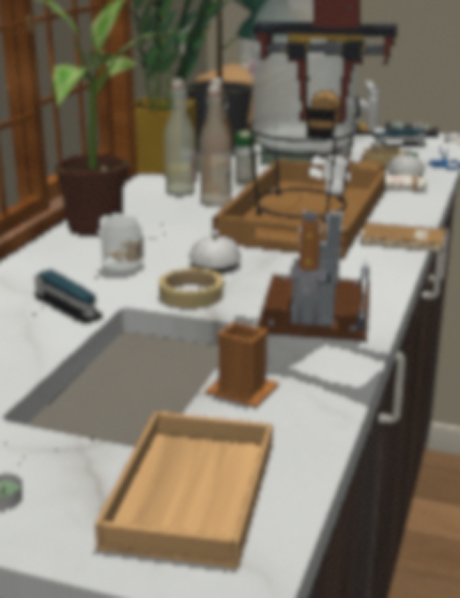

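The core is held level and the wedge stands. I'll go above the tray and take one close look.

```bash
python3 - <<'E'
from h import *
r.reach([.469,.329,.452],[180,0,99]); r.servo_line([.469,.329,.30],speed=.2); r.wait(.1)
s=snap('wrist','w7'); snap('side','s7'); print(frc(),r.sense()['clock'],r.sense()['tcp_pos'])
cv2.imwrite('pics/v7.png',np.hstack([cv2.imread('pics/w7.png')[:,120:520],cv2.resize(cv2.imread('pics/s7.png')[190:340,230:380],(400,400))]))
E
```

```text
[ 0.04945658 -0.34823316 -1.25506674] 36.7333 [0.46916827 0.32912404 0.30127482]
```

View pics/v7.png

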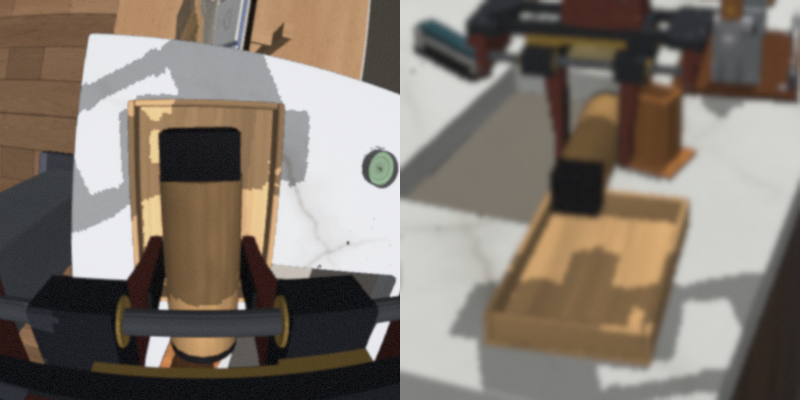

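```bash
python3 - <<'E'
from h import *
w=dict(np.load('pics/w7.npz'))
a,b=onz(w,248,101,.03,True)[:2],onz(w,404,101,.03,True)[:2]; d=b-a; t=np.arctan2(d[1],d[0]); n=np.array([-np.sin(t),np.cos(t)])
c=(a+b)/2-.095*n; print(a,b,np.linalg.norm(d),np.degrees(t),c)
if abs(c[0]-.469)<.012 and abs(c[1]-.329)<.015:
    yaw=90+np.degrees(t)
    z=.042+.009+.163
    r.servo_line([*c,.28],rotation=[180,0,yaw]); r.servo_line([*c,z],speed=.12); r.wait(.2); print(frc())
    r.let_go(); r.wait(.3); r.servo_line([*c,.40],speed=.2); r.reach([c[0],c[1]-.1,.42],[180,0,yaw]); r.wait(.2)
    S=r.sense(); print(S['clock'],frc(),S['opening'])
    snap('wrist','w8');snap('scene','c8');snap('side','s8')
    cv2.imwrite('pics/v8.png',np.hstack([cv2.imread('pics/w8.png')[:,120:520],cv2.resize(cv2.imread('pics/s8.png')[140:340,210:410],(400,400))]))
E
```

```text
[0.39723094 0.40811743] [0.52282184 0.42844252] 0.1272249298270935 9.192796675286315 [0.47520331 0.32450012]
[ 0.1674054  -0.18567319 -0.6248797 ]
40.925 [-0.5327154   0.48401735 -0.24070078] 0.08806464046912088
```

View pics/v8.png

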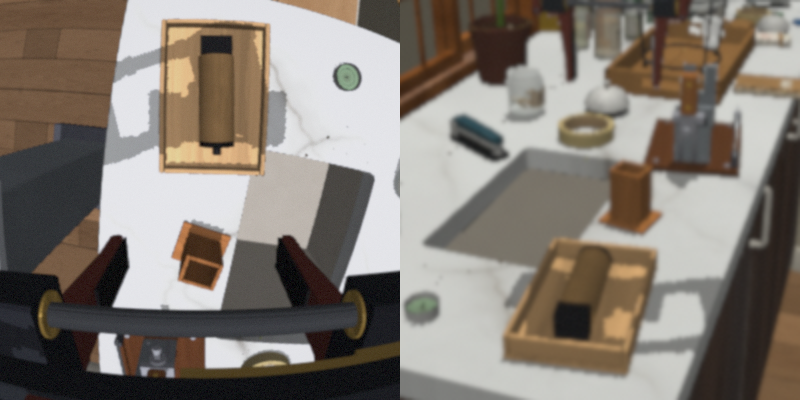

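The core lies flat in the middle of the tray at (215,95), the wedge stands in the dispenser at (690,110), and the bystanders in view look unmoved. Handing in.

```bash
python3 -c "
from station import r
r.hand_in(); print(r.sense()['clock'])"
```

```text
the job is handed in; nothing more can be done
the job is handed in; nothing more can be done
```

I finished the job and handed it in at about 41 s of the 67 s allowed; no verdict was reported.

- **Wedge:** I took it from its holder and felt for the cheek face, which it met at 84.5 mm (85 expected). I then felt for the spring bar, whose axis is about 5.1 mm to the +x side. The wedge went down until the guard sat on the bar at 84.2 mm, and I let go. Every picture since shows it standing upright by itself.
- **Core:** I lifted it straight up and carried it level. I released it about 15 mm above the tray's floor because the open fingers would barely have fitted between the walls. The last pictures show it lying flat near the middle of the tray.
- **Last checks:** The gripper was open, the wrist force was about zero (noise only), and nothing touched the robot. The tape, bell and tea light looked unmoved.
- **What disagreed or wasn't measured:**
  - My tray centre estimates differed between views by up to about 14 mm, so I used the close-up wrist view.
  - The bar's draw was not measured; I inferred it from the seating depth and from the core lifting out freely.
  - I never clearly identified the notebook in the pictures, so I couldn't check it separately, but the arm stayed clear of that area.

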